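# Seat the drill-guide plate under the leaf spring of the jig

## Task

On the drilling jig, press the loose drill-guide plate down hard with the fingertips against its sprung bed and slide it forward under the bridge and the leaf spring until its nose is fully home against the end stop, then take the hand away. Do not lift the plate, and leave the things around the jig where they are.

Things in the scene. Friction and masses are not known exactly. Their poses are not given: they have to be found in the camera images.
- jig: Drilling jig screwed to the worktop: aluminium base 254 x 104 mm with two side rails (79 mm apart inside, tops 23 mm above the worktop, from x = -164 to 84 mm) and a steel bridge bar across. Origin on the worktop midway between the rails, under the bridge's entry face; x is the sliding direction, from the open end to the end stop; y to the left of it, z up.
- guide_plate: Loose aluminium plate 130 (x) x 76 (y) x 10 mm, 0.18 to 0.35 kg, between the rails on the sprung bed before the bridge. Origin: centre of its underside; x points to its nose, which has two brass bushes. Ribbed black rubber pad at the rear. As found its top is 26 mm above the worktop: the nose runs against the bridge unless pressed down over 5 mm. Metal faces oiled; the rubber grips.
- bridge_entry (a point): Lower edge of the bridge bar's entry face, in the middle, 21 mm above the worktop. The bar runs from here 18 mm along the jig's x; its top is 29 mm above the worktop (screw heads to 33 mm).
- pad_top (a point): Centre of the top of the rubber pad (40 mm along x, 56 mm along y), the place to press: 12 mm above the plate's underside, 41 mm behind its centre, 28 mm above the worktop when not pressed. With the plate home it is still 36 mm before the bridge's entry face.
- nose (a point): Middle of the guide plate's front (nose) face, 65 mm ahead of its centre, 5 mm above its underside.
- stop_face (a point): Point on the face of the end stop (dark block at the far end of the jig, top 27 mm above the worktop), in the middle. The plate is home when its nose touches this face, that is when the nose point is level with it along the jig's x.
- bed (a joint): How far the sprung bed under the plate is pressed down, m: 0 up, 0.008 at its bottom stop; the bed stays level. It takes about 8 N on the plate to reach 0.005 (just clear of the bridge) and about 10 N to reach the bottom. Once under the bridge, the plate is kept down by it.
- leaf (a joint): Angle by which the leaf spring's tip is pushed up, rad: 0 at rest, about 0.1 to 0.2 with the plate under it. The steel leaf, 22 mm wide, slopes down from inside the bridge to its tip 56 mm past the bridge's entry face and drags on the plate with 2 to 5 N.
- clamp_block: Bystander: milled grey steel block with a slot, 40 x 60 x 28 mm, beside the jig. Origin at the centre of its underside.
- ball_bearing: Bystander: ball bearing, 47 mm across, 14 mm high, lying flat beside the jig. Origin at the centre of its underside.
- bolt_m10: Bystander: hexagon bolt standing on its head, 57 mm high, beside the jig. Origin at the centre of its underside.
- drill_index: Bystander: wooden drill stand with seven bits, 32 x 100 x 98 mm, near the far end of the jig. Origin at the centre of its underside.
There are look-alikes about, which are no part of the job. What is meant by the guide_plate is not blue or orange, and is the smaller of those in its own colour.

How it is judged:
By the outcome, as a careful person would: the job done as asked, in the order asked, and still so for the second after the job is handed in, with the robot touching nothing.
It also fails if it takes over 35 s, if anything falls off the work surface, if the arm or the gripper's body presses on something with over 40 N, if the wrist force passes 120 N, or if a joint passes its speed limit or range.

## Robot

A 6-joint arm with a two-finger parallel gripper is mounted at the origin on a cart in front of the work surface, level with it; the furniture and walls round the work are solid. World frame = base frame: x ahead of the robot, y to its left, z up, the work surface at z = 0. Lengths are in m, angles in rad, forces in N, time in s.
With the tool pointing down it reaches from about 0.3 to 0.825 m from the base axis. Payload 5.4 kg.
Tool frame: the origin (TCP) lies on the centre line of the jaws, within the pads' length; the fingertips stand 17 mm ahead of it and the grasp point (between the pads) lies 2 mm behind it; y points along the fingers, z is the direction in which the jaws open and shut, and the axes are right-handed (so a half turn about y gives the same grasp; the last joint's range is limited). The gripper opens to 92 mm and grips with 3 to 60 N. Pads are 20 mm wide; open, the fingers measure 128 mm over their backs; the gripper's body (75 mm by 189 mm) begins 69 mm behind the grasp point.
Start: joints at [0.9, 0.158, 1.597, -0, 1.386, -0.21], TCP at [0.256, 0.515, 0.232] pointing down, gripper open.
Joint ranges: [-2.91, 2.91], [-0.94, 2.29], [0.18, 2.7], [-1.29, 4.43], [0.17, 2.64], [-3, 3]. Speed limits (rad/s): [2.57, 2.57, 3.14, 3.14, 3.14, 3.14].

## Interface

Orientations are given as a rotation vector (axis times angle).
In Python, from rig import bot, read_camera, camera_info, ticket, models gives the robot as it stands. The module is installed in compiled form; this text tells all that it offers.
- The arm moves only by the tool play_rows, never from a script. Its argument "moves" is a list of rows, each a list of 2 entries, a list of its own where there are three numbers: the shift along the world's x, y, z normalised to -1 to 1, where 1 is 0.08 m, then the turn, a rotation vector about the world's x, y, z normalised to -1 to 1, where 1 is pi rad. In form: [[[tx, ty, tz], [ax, ay, az]], ...]. A call has exactly 8 rows; each row shifts and turns the commanded pose from where the row before left it; what a row does not reach is not made up. A row lasts 1/8 s, in which the tool goes at most 62.5 mm and 10.7 degrees, less where a joint would pass 70% of its speed; a pose out of reach is approached as far as the arm can. A call with a number of a shift or a turn outside -1 to 1 is refused whole. A call with a gripper value outside its range is refused whole. "fingers" is the closure, from 0 (fully open) to 1 (shut), set as the call begins (left out, the last holds). The fingers move at their own pace and stop on an object; the grip force is fixed at half the most. Time passes only in rows, so rows that do not move let the fingers close, or fill a call up. It gives the time, the measured TCP pose, the force and the opening at its end, in the units of the state.
- bot.observe(): the state, without advancing time (a new reading comes with each control period).
- read_camera(name): name is "side" or "top"; returns the picture (480x640x3 uint8, red, green, blue); there is no depth.
- camera_info(name): a dict with "K" (3x3 intrinsics, pixels), "view" (4x4, takes a point from world to camera coordinates). Camera axes: x right, y up, looking along -z (the intrinsics and any distortion apply to the point x, -y, -z); pixel columns grow to the right and rows downward; lengths in m; the calibration is good to about 2 mm. A picture is of the moment at which its call begins. camera_info takes no time and is no camera call.
- ticket.hand_in(): hands the job in, once; it reports no verdict.
Trained networks look in the newest picture that a camera, given by its name, has taken for a name from the list of things; names that differ only in an ending like _2 or _b are one class to them, and where a whole thing is asked for, a point or a joint stands for the part that bears it (a point fixed in the world has none). Each returns a list of dicts, best first, with "score" (0 to 1); they miss things now and then, are a little off and sometimes report something else, mostly with a low value. They report only what shows in the picture. A call takes as long as a camera call. They do not tell look-alikes from the thing itself.
- models.regions_of(camera, query): "mask" (480x640 bool, what is visible of it) and "rect" ([left, top, width, height] in pixels, round what is visible of it).
The state is a dict: "t": time; "joints": joint angles; "qd": joint speeds; "tau": joint torques, N m; "position": TCP position; "tool_rot": TCP orientation; "contact_force": force on the tool from outside, world axes, zero at the start; "wrist_torque": the same for the moment, N m; "width": opening from 0.0 (shut) to 1.0 (fully open).
Only numpy, scipy, OpenCV 4.12 (cv2) and the standard library are available. Lean on these libraries where they do the work, as an engineer would, in place of code of your own. Each camera call takes 0.05 s, during which the arm holds its last target. There are 200 camera calls.

## Working session

There is one attempt and no reset: what is moved stays moved. The work goes in short steps, Python scripts to look and compute and a tool call to move; the robot and the scene stay as the last step left them, time stands still between calls to the robot, and variables do not carry over. Pictures are saved under pics/ and viewed, about 8 in all and at most 12, crops included, and the job is handed in when it is done.

Besides the shell and the picture viewer there is one more tool, called as a command line: name --argument value ..., lists and objects as JSON in quotes. play_rows: Moves the arm, as the interface text tells. Scaled input: -1 to 1 covers 0.08 m each way for a shift and pi rad each way for a turn. Its arguments: {"type":"object","properties":{"moves":{"type":"array"},"fingers":{"type":"number"}},"required":["moves"]}

```bash
mkdir -p pics
python3 - <<'E'
from rig import bot, read_camera, camera_info, models
import cv2
s=bot.observe(); print(s)
for n in("side","top"):
    im=read_camera(n); cv2.imwrite(f"pics/{n}0.png",im[:,:,::-1]); c=camera_info(n); print(n,{k:(v.tolist() if hasattr(v,'tolist') else v) for k,v in c.items()})
    for q in("guide_plate","jig","pad_top"):
        for r in models.regions_of(n,q): print(n,q,round(r["score"],2),r["rect"])
E
```

```text
{'t': 0.0, 'joints': array([ 8.99871140e-01,  1.59043281e-01,  1.59819486e+00,  5.21885260e-05,
        1.38623153e+00, -2.10093512e-01]), 'qd': array([-0.00039057,  0.00056147, -0.00274362, -0.00107268,  0.0001235 ,
        0.00060026]), 'tau': array([-6.41303723e-04, -3.85561860e+01, -3.22111166e+01,  7.00298441e-02,
        3.77460499e-02, -1.33703211e-04]), 'position': array([0.25532607, 0.51454619, 0.23064087]), 'tool_rot': array([-1.54210404,  0.36211668, -0.36077659]), 'contact_force': array([-0.14516426, -0.06851907, -0.60315282]), 'wrist_torque': array([0.00392421, 0.02601873, 0.01303604]), 'width': 1.0010952987965558}
side {'K': [[624.2808262707729, 0.0, 321.5712384646686], [0.0, 624.2808262707729, 235.2349154317835], [0.0, 0.0, 1.0]], 'view': [[0.8054738265385398, -0.5926313429021656, -7.85578603845053e-05, -0.5202690912072605], [0.23761796645123745, 0.32283659126454806, 0.9161409484136517, -0.17109771829044415], [-0.5429084791941826, -0.7379462221264247, 0.40085627906819277, -0.9382522936170171], [0.0, 0.0, 0.0, 1.0]]}
side guide_plate 0.96 [301.3, 309.4, 87.0, 59.1]
side
[... 490 characters left out ...]
ew': [[0.014146302349186424, -0.9997390553701327, -0.01793608924709753, -0.010998988075932453], [0.9948483370342983, 0.012271737321087313, 0.10062897576351156, -0.5910242429057495], [-0.10038261019686907, -0.019267216476613322, 0.9947623364097109, -1.1250204413850933], [0.0, 0.0, 0.0, 1.0]]}
top guide_plate 0.83 [419.8, 172.1, 58.1, 74.6]
top guide_plate 0.76 [413.3, 262.8, 38.3, 55.1]
top guide_plate 0.61 [184.1, 208.7, 71.1, 52.0]
top guide_plate 0.51 [314.8, 215.2, 48.0, 96.7]
top jig 0.98 [316.8, 214.4, 46.3, 98.0]
top pad_top 0.97 [418.4, 175.0, 59.7, 71.8]
top pad_top 0.82 [316.9, 256.5, 37.9, 49.4]
top pad_top 0.81 [410.7, 258.8, 40.7, 59.2]
top pad_top 0.59 [186.7, 207.3, 66.9, 56.6]
```

View pics/top0.png

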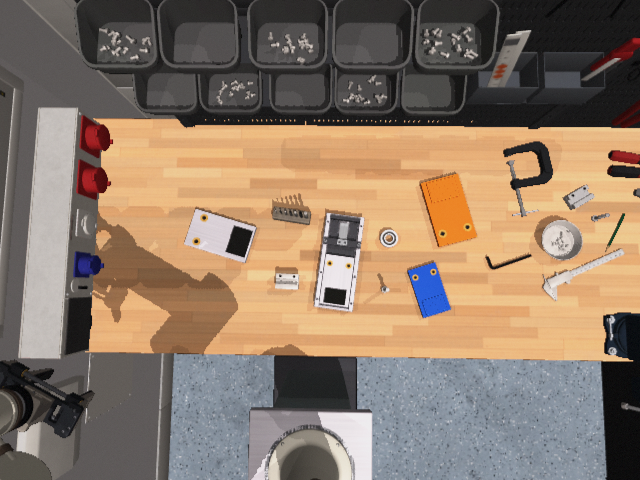

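View pics/side0.png

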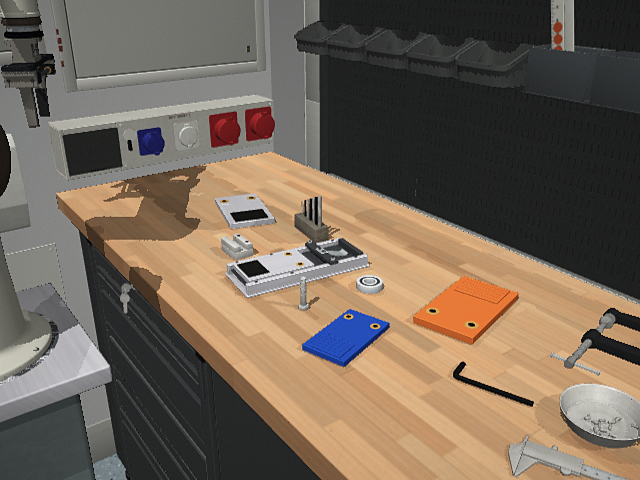

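Silver candidates are the plate in the jig at top (337,278) and the loose one at (220,235); blue (429,289) and orange (448,209) are excluded. The one in the jig looks smaller and sits between the rails, so I'll confirm it in an enlarged crop and fit the jig pose.

```bash
cat > h.py <<'E'
import numpy as np, cv2
from rig import bot, read_camera, camera_info, models
def proj(n,P):
    c=camera_info(n);V=np.array(c["view"]);K=np.array(c["K"])
    p=np.atleast_2d(P)@V[:3,:3].T+V[:3,3]; p=p*[1,-1,-1]; q=p@K.T
    return q[:,:2]/q[:,2:]
def back(n,uv,z):
    c=camera_info(n);V=np.array(c["view"]);K=np.array(c["K"]);R=V[:3,:3];o=-R.T@V[:3,3]
    d=(np.linalg.inv(K)@np.array([uv[0],uv[1],1]))*[1,-1,-1]; d=R.T@d
    return o+d*(z-o[2])/d[2]
def j2w(pose,P):
    x,y,a=pose;P=np.atleast_2d(P);c,s=np.cos(a),np.sin(a)
    return np.c_[x+c*P[:,0]-s*P[:,1],y+s*P[:,0]+c*P[:,1],P[:,2]]
def crop(im,x,y,w,h,f,name):
    cv2.imwrite(name,cv2.resize(im[y:y+h,x:x+w,::-1],None,fx=f,fy=f,interpolation=cv2.INTER_CUBIC))
E
python3 - <<'E'
from h import *
a=read_camera("top");b=read_camera("side")
for n,im,z in(("top",a,.0),("side",b,.0)):
    m=models.regions_of(n,"jig")[0]["mask"].astype(np.uint8)
    r=cv2.minAreaRect(np.argwhere(m)[:,::-1].astype(np.float32)); 
    print(n,r,[back(n,p,.0)[:2].round(4).tolist() for p in cv2.boxPoints(r)])
A=cv2.resize(a[200:325,290:390,::-1],None,fx=4.6,fy=4.6,interpolation=cv2.INTER_CUBIC)
B=cv2.resize(b[225:305,215:385,::-1],None,fx=4.6,fy=4.6,interpolation=cv2.INTER_CUBIC)
B=cv2.resize(B,(340,160)) if 0 else B
cv2.imwrite("pics/ct.png",A);cv2.imwrite("pics/cs.png",B);print(A.shape,B.shape)
E
```

```text
top ((338.6468811035156, 261.509765625), (39.2457160949707, 95.24018096923828), 7.386042594909668) [[0.4194, -0.0036], [0.6736, -0.0332], [0.6609, -0.1386], [0.4077, -0.1068]]
side ((296.3653869628906, 264.99639892578125), (39.83867263793945, 141.12359619140625), 75.03328704833984) [[0.4372, 0.0366], [0.7636, 0.0202], [0.659, -0.1375], [0.3807, -0.1061]]
(575, 460, 3) (368, 782, 3)
```

View pics/ct.png

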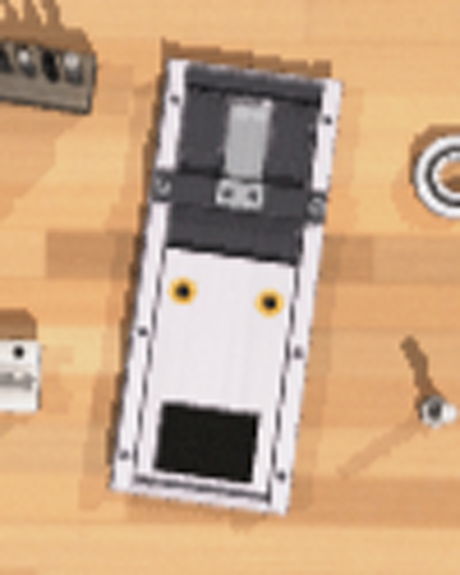

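View pics/cs.png

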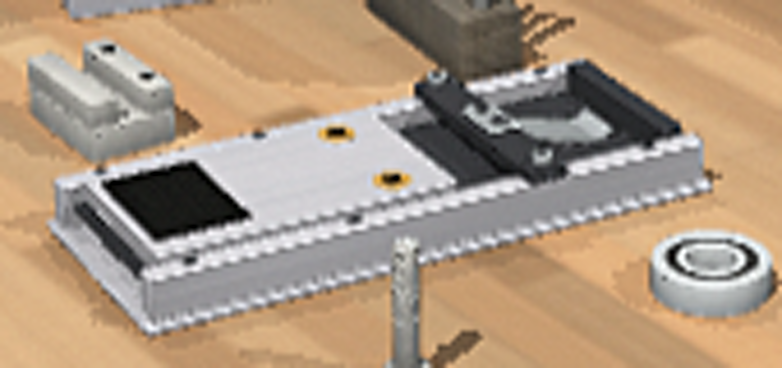

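Pictures show: top crop — silver plate with two bushes (182,291),(269,302) between the rails, pad centre (206,443), bridge screws (163,184),(317,207). The nose points to the bridge and there is about 12 mm of free run. It is clearly smaller than the loose silver plate (nose here about 128 crop px wide), so this is the guide plate.

Run:
```python
from h import *
T=lambda u,v:(290+u/4.6,200+v/4.6); S=lambda u,v:(215+u/4.6,225+v/4.6)
def P(t,s,z):
    a=back("top",T(*t),z)[:2] ; b=back("side",S(*s),z)[:2]; return a,b
for name,t,s,z in [("pad",(206,443),(174,199),.028),("bushL",(182,291),(336,133),.026),("bushR",(269,302),(391,180),.026),("screwL",(163,184),(437,76),.033),("screwR",(317,207),(543,156),.033),
 ("padRL",(153,473),(155,240),.028) if 0 else ("padBL",(153,473),(100,182),.028),("padFL",(160,403),(193,162),.028),("padFR",(258,412),(250,214),.028),("padBR",(252,483),(155,240),.028)]:
    a,b=P(t,s,z);print(name,a.round(4),b.round(4))
# loose silver size
m=models.regions_of
read_camera("top")
for r in m("top","guide_plate"):
    q=cv2.minAreaRect(np.argwhere(r["mask"])[:,::-1].astype(np.float32));print(np.round(q[0]),np.round(q[1]))
for n in ("clamp_block","ball_bearing","bolt_m10","drill_index"):
    for r in m("top",n)[:1]:
        l,t,w,h=r["rect"];print(n,round(r["score"],2),back("top",(l+w/2,t+h/2),.01).round(3))
from scipy.spatial.transform import Rotation as R
print(R.from_rotvec(bot.observe()["tool_rot"]).as_matrix().round(3))
```

```text
pad [ 0.447  -0.0601] [ 0.4465 -0.0622]
bushL [ 0.5327 -0.0457] [ 0.5332 -0.0459]
bushR [ 0.5271 -0.0953] [ 0.5267 -0.0954]
screwL [ 0.5932 -0.0341] [ 0.5909 -0.0366]
screwR [ 0.5811 -0.1217] [ 0.5799 -0.1253]
padBL [ 0.4298 -0.0304] [ 0.4306 -0.0319]
padFL [ 0.4691 -0.0339] [ 0.4696 -0.0381]
padFR [ 0.4648 -0.0893] [ 0.4636 -0.0909]
padBR [ 0.4251 -0.0862] [ 0.423 -0.088]
[448. 209.] [67. 42.]
[429. 290.] [50. 29.]
[220. 235.] [65. 38.]
[336. 280.] [29. 51.]
clamp_block 0.94 [0.488 0.064 0.01 ]
ball_bearing 0.71 [ 0.598 -0.202  0.01 ]
bolt_m10 0.53 [ 0.465 -0.19   0.01 ]
drill_index 0.91 [0.659 0.061 0.01 ]
[[ 0.896 -0.     0.445]
 [-0.445  0.     0.896]
 [-0.    -1.    -0.   ]]
```

play_rows --moves '[[[0.2, -0.6, 0], [0, 0, 0.0135]], [[0.2, -0.6, 0], [0, 0, 0.0135]], [[0.2, -0.6, 0], [0, 0, 0.0135]], [[0.2, -0.6, 0], [0, 0, 0.0135]], [[0.2, -0.6, 0], [0, 0, 0.0135]], [[0.2, -0.6, 0], [0, 0, 0.0135]], [[0.2, -0.6, 0], [0, 0, 0.0135]], [[0.2, -0.6, 0], [0, 0, 0.0135]]]' --fingers 1

```text
t: 1.9
position: [0.3841, 0.1295, 0.2319]
tool_rot: [-1.569, 0.093, -0.095]
contact_force: [0.9, -0.0, 0.4]
width: 0.148
```

play_rows --moves '[[[0.1, -0.3, -0.2], [0, 0, 0]], [[0.1, -0.3, -0.2], [0, 0, 0]], [[0.1, -0.3, -0.2], [0, 0, 0]], [[0.1, -0.3, -0.2], [0, 0, 0]], [[0.1, -0.3, -0.2], [0, 0, 0]], [[0.1, -0.3, -0.2], [0, 0, 0]], [[0.1, -0.3, -0.2], [0, 0, 0]], [[0.1, -0.3, -0.2], [0, 0, 0]]]'

```text
t: 2.9
position: [0.448, -0.0619, 0.1033]
tool_rot: [-1.569, 0.095, -0.096]
contact_force: [-0.1, -0.3, 0.3]
width: 0.004
```

play_rows --moves '[[[0, 0, -0.15], [0, 0, 0]], [[0, 0, -0.15], [0, 0, 0]], [[0, 0, -0.15], [0, 0, 0]], [[0, 0, -0.15], [0, 0, 0]], [[0, 0, 0], [0, 0, 0]], [[0, 0, 0], [0, 0, 0]], [[0, 0, 0], [0, 0, 0]], [[0, 0, 0], [0, 0, 0]]]'

```text
t: 3.9
position: [0.448, -0.0611, 0.056]
tool_rot: [-1.569, 0.095, -0.096]
contact_force: [-0.9, 0.3, 0.4]
width: 0.003
```

Run:
```python
from h import *
crop(read_camera("side"),190,180,200,130,4,"pics/s1.png"); s=bot.observe();print(s["position"],s["contact_force"])
```

```text
[ 0.44792555 -0.06110058  0.0559024 ] [ 0.8137517  -0.83002639 -0.70125741]
```

View pics/s1.png

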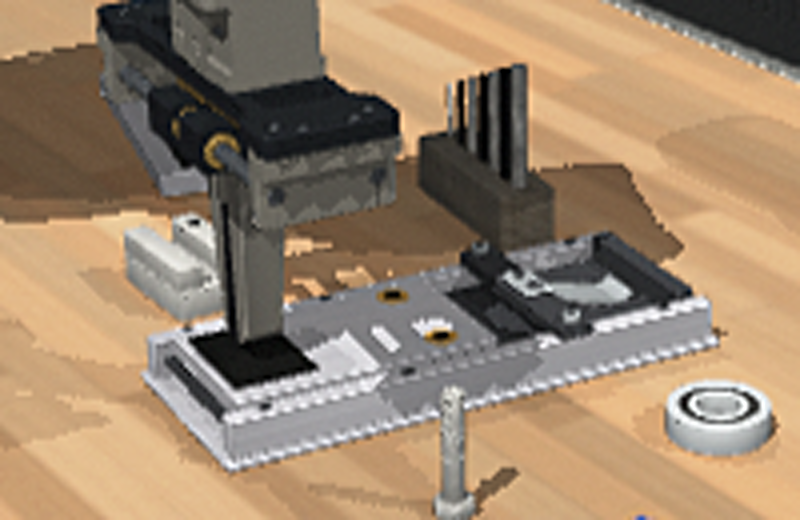

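The closed fingertips hang over the pad (crop about 255,345), centred across the jig and clear of everything else. Now I press.

play_rows --moves '[[[0, 0, -0.05], [0, 0, 0]], [[0, 0, -0.05], [0, 0, 0]], [[0, 0, -0.05], [0, 0, 0]], [[0, 0, -0.05], [0, 0, 0]], [[0, 0, -0.05], [0, 0, 0]], [[0, 0, 0], [0, 0, 0]], [[0, 0, 0], [0, 0, 0]], [[0, 0, 0], [0, 0, 0]]]'

```text
t: 4.95
position: [0.4498, -0.0619, 0.0372]
tool_rot: [-1.57, 0.092, -0.099]
contact_force: [0.1, -0.3, 9.9]
width: 0.005
```

play_rows --moves '[[[0, 0, -0.01], [0, 0, 0]], [[0, 0, -0.01], [0, 0, 0]], [[0, 0, 0], [0, 0, 0]], [[0, 0, 0], [0, 0, 0]], [[0, 0, 0], [0, 0, 0]], [[0, 0, 0], [0, 0, 0]], [[0, 0, 0], [0, 0, 0]], [[0, 0, 0], [0, 0, 0]]]'

```text
t: 5.95
position: [0.451, -0.0624, 0.0371]
tool_rot: [-1.571, 0.09, -0.1]
contact_force: [-1.9, 1.4, 18.9]
width: 0.004
```

play_rows --moves '[[[0, 0, -0.01], [0, 0, 0]], [[0, 0, -0.005], [0, 0, 0]], [[0.05, -0.006, 0], [0, 0, 0]], [[0.05, -0.006, 0], [0, 0, 0]], [[0.05, -0.006, 0], [0, 0, 0]], [[0.05, -0.006, 0], [0, 0, 0]], [[0.05, -0.006, 0], [0, 0, 0]], [[0, 0, 0], [0, 0, 0]]]'

```text
t: 6.95
position: [0.4726, -0.0654, 0.0371]
tool_rot: [-1.572, 0.088, -0.103]
contact_force: [-1.5, -0.5, 22.7]
width: 0.004
```

Run:
```python
from h import *
crop(read_camera("side"),190,180,200,130,4,"pics/s2.png"); s=bot.observe();print(s["position"],s["contact_force"])
```

```text
[ 0.47253012 -0.06539767  0.03708378] [-0.67241219  0.55714964 22.74879705]
```

View pics/s2.png

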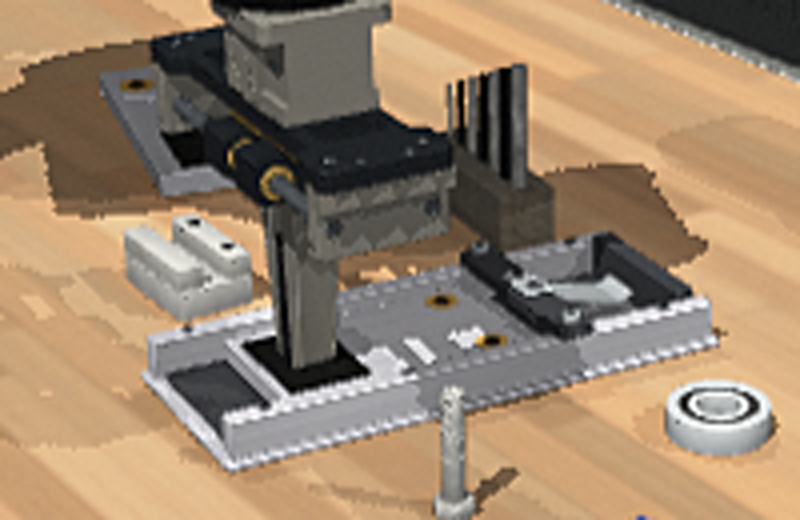

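The plate is moving with the fingertips: it is down between the rails and the nose is about at the bridge. I'll continue the slide.

play_rows --moves '[[[0.06, -0.0075, 0], [0, 0, 0]], [[0.06, -0.0075, 0], [0, 0, 0]], [[0.06, -0.0075, 0], [0, 0, 0]], [[0.06, -0.0075, 0], [0, 0, 0]], [[0.06, -0.0075, 0], [0, 0, 0]], [[0.06, -0.0075, 0], [0, 0, 0]], [[0.06, -0.0075, 0], [0, 0, 0]], [[0.06, -0.0075, 0], [0, 0, 0]]]'

```text
t: 8.0
position: [0.5103, -0.0699, 0.0372]
tool_rot: [-1.572, 0.089, -0.101]
contact_force: [-4.3, -0.1, 25.7]
width: 0.006
```

play_rows --moves '[[[0.05, -0.006, -0.005], [0, 0, 0]], [[0.05, -0.006, 0], [0, 0, 0]], [[0.05, -0.006, 0], [0, 0, 0]], [[0.05, -0.006, 0], [0, 0, 0]], [[0.05, -0.006, 0], [0, 0, 0]], [[0.05, -0.006, 0], [0, 0, 0]], [[0.05, -0.006, 0], [0, 0, 0]], [[0, 0, 0], [0, 0, 0]]]'

```text
t: 9.0
position: [0.5389, -0.0734, 0.0372]
tool_rot: [-1.572, 0.088, -0.103]
contact_force: [-1.9, 0.3, 23.0]
width: 0.005
```

play_rows --moves '[[[0.02, -0.0025, -0.005], [0, 0, 0]], [[0.02, -0.0025, -0.005], [0, 0, 0]], [[0.02, -0.0025, 0], [0, 0, 0]], [[0.02, -0.0025, 0], [0, 0, 0]], [[0.02, -0.0025, 0], [0, 0, 0]], [[0, 0, 0], [0, 0, 0]], [[0, 0, 0], [0, 0, 0]], [[0, 0, 0], [0, 0, 0]]]'

```text
t: 10.0
position: [0.5427, -0.0739, 0.0371]
tool_rot: [-1.571, 0.096, -0.093]
contact_force: [-18.7, 0.8, 43.8]
width: 0.004
```

Run:
```python
from h import *
a=read_camera("side")[215:305,215:385,::-1];b=read_camera("top")[200:325,290:390,::-1]
f=lambda i,k:cv2.resize(i,None,fx=k,fy=k,interpolation=cv2.INTER_CUBIC)
cv2.imwrite("pics/s3.png",f(a,4.6)); s=bot.observe();print(s["position"],s["contact_force"])
```

```text
[ 0.54271185 -0.07387965  0.0370988 ] [-20.4340102    0.77426482  45.18460402]
```

View pics/s3.png

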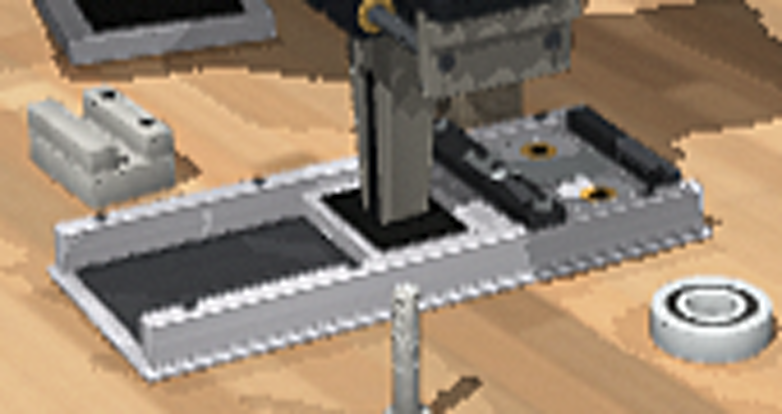

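The nose is against the dark stop (crop about 615,165): the advance stalled with 20 N forward, at the predicted position. I'll lift straight off, without pulling back.

play_rows --moves '[[[0, 0, 0.03], [0, 0, 0]], [[0, 0, 0.05], [0, 0, 0]], [[0, 0, 0.1], [0, 0, 0]], [[0, 0, 0.2], [0, 0, 0]], [[0, 0, 0.3], [0, 0, 0]], [[0, 0, 0.4], [0, 0, 0]], [[0, 0, 0.4], [0, 0, 0]], [[0, 0, 0.4], [0, 0, 0]]]'

```text
t: 11.1
position: [0.542, -0.0724, 0.1836]
tool_rot: [-1.569, 0.095, -0.096]
contact_force: [0.2, -0.5, -0.5]
width: 0.005
```

play_rows --moves '[[[-0.3, 0.5, 0.1], [0, 0, 0]], [[-0.3, 0.5, 0.1], [0, 0, 0]], [[-0.3, 0.5, 0], [0, 0, 0]], [[-0.3, 0.5, 0], [0, 0, 0]], [[-0.1, 0.5, 0], [0, 0, 0]], [[0, 0.5, 0], [0, 0, 0]], [[0, 0, 0], [0, 0, 0]], [[0, 0, 0], [0, 0, 0]]]'

```text
t: 12.1
position: [0.4381, 0.1671, 0.1983]
tool_rot: [-1.569, 0.095, -0.095]
contact_force: [-0.1, -0.0, 0.1]
width: 0.006
```

Run:
```python
from h import *
a=read_camera("side")[215:305,215:385,::-1];b=read_camera("top")[200:325,290:390,::-1]
f=lambda i,k:cv2.resize(i,None,fx=k,fy=k,interpolation=cv2.INTER_CUBIC)
A=f(a,2.6);B=f(b,3.4);c=np.zeros((max(A.shape[0],B.shape[0]),A.shape[1]+B.shape[1],3),np.uint8)
c[:A.shape[0],:A.shape[1]]=A;c[:B.shape[0],A.shape[1]:]=B
cv2.imwrite("pics/s4.png",c); print(c.shape);s=bot.observe();print(s["t"],s["position"],s["contact_force"])
for n in ("clamp_block","ball_bearing","bolt_m10","drill_index"):
    for r in models.regions_of("top",n)[:1]:
        l,t,w,h=r["rect"];print(n,round(r["score"],2),back("top",(l+w/2,t+h/2),.01).round(3))
```

```text
(425, 782, 3)
12.2 [0.4382415  0.16659041 0.19811701] [ 0.60959038  0.01514362 -0.83945247]
clamp_block 0.89 [0.49  0.065 0.01 ]
ball_bearing 0.78 [ 0.606 -0.201  0.01 ]
drill_index 0.57 [0.653 0.06  0.01 ]
```

View pics/s4.png

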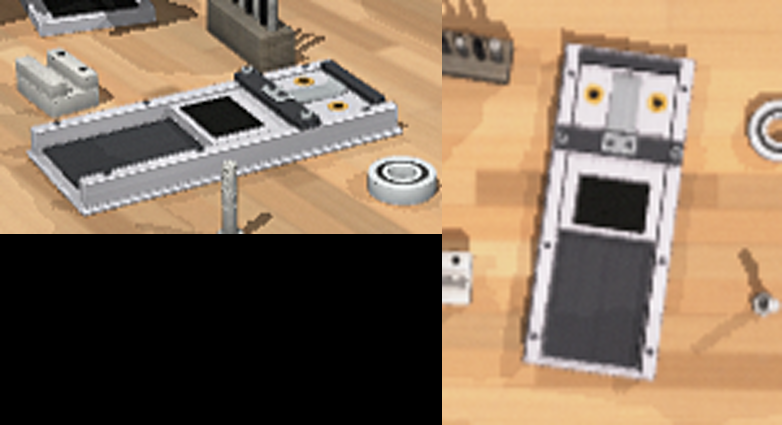

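Run:
```python
from h import *
im=read_camera("side"); crop(im,300,228,80,50,9,"pics/s5.png")
p=back("top",(290+(611-442)/3.4,200+204/3.4),.0205)[:2]; q=np.array([.5866,-.0785]); d=np.array([np.cos(.123),-np.sin(.123)])
print(p,(q-p)@d*1e3-9,"mm pad to entry (36 = home)")
# change vs the picture taken while still pressed home
o=cv2.imread("pics/s3.png"); n=cv2.resize(im[215:305,215:385,::-1],None,fx=4.6,fy=4.6,interpolation=cv2.INTER_CUBIC)
g=lambda i:np.float32(cv2.cvtColor(i[130:225,515:640],cv2.COLOR_BGR2GRAY)); print(cv2.phaseCorrelate(g(o),g(n),cv2.createHanningWindow((125,95),cv2.CV_32F)))
```

```text
[ 0.54194721 -0.07241421] 36.06210694028451 mm pad to entry (36 = home)
((0.7412636793212997, -4.378029848551847), 0.24100094254811605)
```

View pics/s5.png

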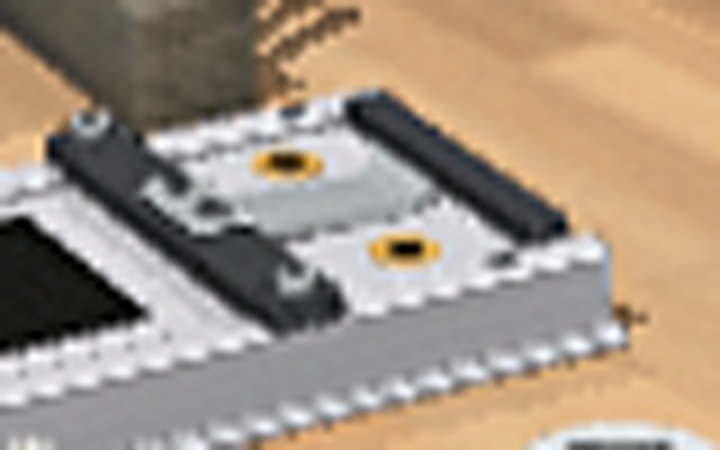

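```bash
python3 -c "
from rig import ticket;print(ticket.hand_in())"
```

```text
the job is handed in; nothing more can be done
None
```

I pressed the silver guide plate in the jig down on its pad with the closed fingertips and slid it under the bridge and leaf until it stopped at the end stop. I then lifted the hand straight off and handed the job in at about 12 s.

**Which plate:** I took the one between the rails. The loose silver plate is larger, and the other two are blue and orange.

**Pressing force:** It was about 23 N for most of the slide. The fingertips reached about 45 N down and 20 N forward when the plate stalled on the stop. That is above the 40 N limit stated for the arm and gripper body. Only the fingertips were in contact, so I believe the limit does not apply.

**Last checks:**
- **Plate home:** the pad centre is 36.1 mm before the bridge entry, against 36 mm for home. The close-up shows no gap at the stop, but the pictures cannot resolve less than about 1 mm.
- **After release:** the two bushes kept their position along the jig. They rose about 1.4 px, which fits the plate lifting roughly 3 mm against the bridge. An image-shift check gave a similar 1 px rise but was low confidence.
- **Hand clear:** the measured force on the tool is near zero.
- **Bystanders:** the clamp block and drill stand are within 6 mm of where they were first found, and the ball bearing within 8 mm. I put these down to detection noise. The network missed the bolt in the last picture, but it is visible standing where it was.

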